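# Tug-check the forked pipe rest in the hot shop

## Robot

A 6-joint arm with a two-finger parallel gripper is mounted at the origin on the work surface. World frame = base frame: x ahead of the robot, y to its left, z up, the work surface at z = 0. Lengths are in m, angles in rad, forces in N, time in s.
With the tool pointing down it reaches from about 0.3 to 0.875 m from the base axis. Payload 6.4 kg.
Tool frame: the origin (TCP) lies between the finger pads; the fingertips stand 25 mm ahead of it and the grasp point (between the pads) lies 6 mm ahead of it; z points along the fingers, y is the line along which they close (so a half turn about z gives the same grasp; the last joint's range is limited). The gripper opens to 85 mm and grips with 20 to 120 N. Pads are 22 mm wide; open, the fingers measure 114 mm over their backs; the gripper's body (76 mm by 85 mm) begins 54 mm behind the grasp point. The pads swing forward as they close: fully open they stand 13 mm farther back than shut.
Start: joints at [1.139, 0.181, 1.607, -0, 1.354, -0.206], TCP at [0.129, 0.56, 0.22] pointing down, gripper open.
Joint ranges: [-2.99, 2.99], [-0.89, 2.07], [0.3, 2.58], [-1.14, 4.28], [0, 2.63], [-3.12, 3.12]. Speed limits (rad/s): [2.57, 2.57, 3.01, 3.14, 3.14, 3.14].

## Interface

Orientations are given as a unit quaternion [w, x, y, z].
In Python, from bench import ctrl gives the robot as it stands.
- The arm moves only by the tool servo_tool, never from a script. Its argument "series" is text: rows parted by semicolons, each of 7 numbers parted by spaces: the gripper command: -1 is fully open, 1 is shut, values between are in proportion, then the shift along the tool's x, y, z in m, then the turn, a rotation vector about the tool's x, y, z in degrees. A call has 1 to 12 rows; each row is the pose to reach, as a shift and turn from the pose commanded when the call began, along the tool's axes at that moment; what a row does not reach only later rows make up. A row lasts 1/12 s, in which the tool goes at most 41.7 mm and 7.16 degrees, less where a joint would pass 70% of its speed; a pose out of reach is approached as far as the arm can. A call with a gripper value outside its range is refused whole. The fingers move at their own pace and stop on an object; the grip force is fixed at half the most. Time passes only in rows, so rows that repeat a pose let the fingers close. It gives the time, the measured TCP pose, the force, the opening and the grip force at its end, in the units of the state.
- ctrl.get_obs(): the state, without advancing time (a new reading comes with each control period).
- ctrl.camera(name): name is "side" or "top"; returns a dict with "img" (480x640x3 uint8, red, green, blue), "z_map" (480x640 float32, m along the optical axis (not along the pixel's ray), 0 where there is no reading), "fovy" (degrees; the focal length in pixels is half the picture's height over the tangent of half this angle, whatever the lens; pixels are square), "cx", "cy" (the principal point, pixels), "extrinsics" (4x4, takes a point from camera to world coordinates). Camera axes: x right, y down, z forward; pixel columns grow to the right and rows downward; lengths in m; the calibration is good to about 2 mm. A picture is of the moment at which its call begins.
- ctrl.hand_in(): hands the job in; it is judged then, once.
The state is a dict: "time_s": time; "q": joint angles; "dq": joint speeds; "joint_efforts": joint torques, N m; "eef_pos": TCP position; "eef_rot": TCP orientation; "wrist_force": force on the tool from outside, world axes, zero at the start; "torque": the same for the moment, N m; "opening": opening from 0.0 (shut) to 1.0 (fully open); "grasp_force": force on a finger pad.
Only numpy, scipy, OpenCV 4.12 (cv2) and the standard library are available. Lean on these libraries where they do the work, as an engineer would, in place of code of your own. Each camera call takes 0.05 s, during which the arm holds its last target. There are 200 camera calls.

## Task

Before a hot blowpipe is laid on it, check that the head of the forked pipe rest is held in its socket: grip the V-shaped fork head, pull it straight up with about 10 newtons (never more than 20), and keep that pull on for about a second. Then let it go back fully home in its socket and release it; do not tug the other two rests.

Things in the scene. Friction and masses are not known exactly. Their poses are not given: they have to be found in the camera images.
- fork (a joint): Lift (m) of the steel fork head from its socket: 0 fully home, up positive, stop at 0.03. Plug-in head, about 120 g; its retaining spring (900 N/m, no preload) lets it rise 1 mm per newton of pull (10 mm at 10 N), straight up only, without turning, and draws it home when let go. Socket tube 30 mm in diameter, top 60 mm above the bench, on a foot 90 mm wide, 15 mm thick, fixed to the bench.
- fork_grip (a point): Fork head: centre of its upright flat web, 92 mm above the bench when home; moves with the head. Web 38 mm wide along x, 12 mm thick along y (grip across this), 28 mm tall along z (up). It starts 18 mm over the socket. Above it two prongs, 12 mm thick, spread along x to a V 72 mm wide, tips 39 mm above this point. Other rests are 150 mm or more away, things within 100 mm under 50 mm high.
- roller (a joint): Lift (m) of another rest's head, not to be tugged: same foot, socket and spring, but a flat crosspiece 72 by 20 mm carrying two 28 mm steel balls side by side. 0 is home, up is positive.
- disc (a joint): Lift (m) of the third rest's head, not to be tugged: same foot, socket and spring, but a flat round steel disc 58 mm in diameter, 14 mm thick. 0 is home, up is positive.
Things that resemble listed ones, but are neither listed nor needed, are in the scene too. Leave any purple look-alike of the part that bears roller alone.

How it is judged:
On the way:
1. the fork head is pulled up with about 10 N (it stands 5 to 16 mm up against its spring) and kept so for at least 0.6 s (value of joint fork between 0.005 and 0.016 m), for 0.6 s.
At the end, for the whole second after the job is handed in: the fork head is back home within 2 mm, at rest, and the other two heads are home within 2 mm (value of joint each of fork, roller, disc below 0.002 m and velocity of joint fork below 0.01 m/s); the robot touches nothing.
It fails at once if the fork head is pulled with more than 20 N (it rises more than 22 mm) (value of joint fork above 0.022 m).
It fails at once if another rest's head is tugged up more than 4 mm (value of joint any of roller, disc above 0.004 m).
It also fails if it takes over 32 s, if anything falls off the work surface, if the arm or the gripper's body presses on something with over 40 N, if the wrist force passes 120 N, or if a joint passes its speed limit or range.

## Working session

There is one attempt and no reset: what is moved stays moved. The work goes in short steps, Python scripts to look and compute and a tool call to move; the robot and the scene stay as the last step left them, time stands still between calls to the robot, and variables do not carry over. Pictures are saved under pics/ and viewed, at most 10 in all, crops included, and the job is handed in when it is done.

Besides the shell and the picture viewer there is one more tool, called after ">>>" as name(argument=value, ...) on one line, values as JSON. servo_tool: Moves the arm, as the interface text tells. Its arguments: {"type":"object","properties":{"series":{"type":"string"}},"required":["series"]}

```bash
mkdir -p pics
cat > h.py <<'E'
import numpy as np, cv2, pickle
from bench import ctrl
def shot(n):
    c=ctrl.camera(n); return c
def pts(c):
    h,w=c["z_map"].shape; f=h/2/np.tan(np.radians(c["fovy"])/2)
    v,u=np.mgrid[:h,:w]; z=c["z_map"]
    P=np.stack([(u-c["cx"])/f*z,(v-c["cy"])/f*z,z],-1)
    E=np.array(c["extrinsics"]); W=P@E[:3,:3].T+E[:3,3]; W[z==0]=np.nan
    return W
E
python3 - <<'E'
from h import *
for n in("top","side"):
    c=shot(n); cv2.imwrite(f"pics/{n}.png",c["img"][...,::-1]); pickle.dump(c,open(n+".pkl","wb"))
    print(n,c["fovy"],c["cx"],c["cy"],np.round(c["extrinsics"],3).tolist(),(c["z_map"]>0).mean())
o=ctrl.get_obs();print(o)
E
```

```text
top 50.36208084460626 318.7101715135584 249.23691766676419 [[-0.004, -0.975, 0.22, 0.394], [-1.0, 0.003, -0.003, 0.069], [0.002, -0.22, -0.975, 0.879], [0.0, 0.0, 0.0, 1.0]] 0.995927734375
side 43.15291789314245 323.6352682900587 242.77277123465848 [[0.99, -0.114, 0.087, 0.44], [-0.143, -0.726, 0.672, -0.783], [-0.013, -0.678, -0.735, 0.993], [0.0, 0.0, 0.0, 1.0]] 0.9958919270833333
{'time_s': 0.1, 'q': array([ 1.13868454e+00,  1.81498036e-01,  1.60791981e+00,  1.47420494e-05,
        1.35381959e+00, -2.06293216e-01]), 'dq': array([-0.00063017, -0.00016824, -0.00303007, -0.00107897, -0.00087896,
        0.00040295]), 'joint_efforts': array([ 2.50131188e-04, -4.45874405e+01, -3.52235985e+01, -2.87076145e-04,
        4.16188559e-03, -3.33349203e-05]), 'eef_pos': array([0.12849339, 0.55991737, 0.21915097]), 'eef_rot': array([-2.64907875e-04,  1.12671079e-01,  9.93632000e-01, -7.78591688e-04]), 'wrist_force': array([-0.05873007, -0.43189348,  0.98377296]), 'torque': array([-0.02620895,  0.04365949,  0.02031152]), 'grasp_force': 0.0, 'opening': 1.0008096350865354}
```

View pics/top.png

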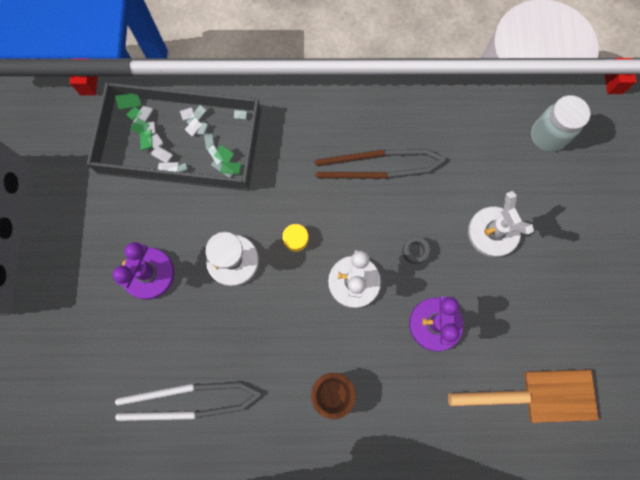

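View pics/side.png

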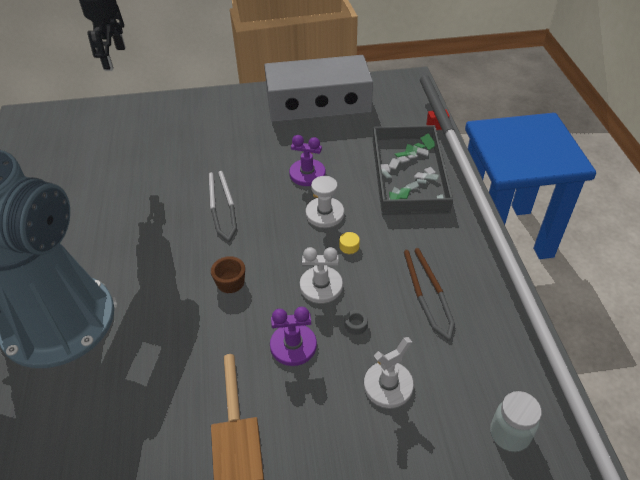

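Top view: the candidates are the white V-fork (505,222), white ball roller (357,275), white disc (225,250), and purple ball look-alikes (437,322) and (145,270). In the side view the fork is at (392,370). I choose the one with the V and will check it in a close crop and in both depth maps.

Run:
```python
from h import *
a=[]
for n,(r0,r1,k0,k1) in {"top":(170,270,450,580),"side":(320,420,345,475)}.items():
    c=pickle.load(open(n+".pkl","rb")); W=pts(c)
    a.append(cv2.resize(np.ascontiguousarray(c["img"][r0:r1,k0:k1,::-1]),None,fx=3,fy=3,interpolation=cv2.INTER_CUBIC))
    w=W[r0:r1,k0:k1].reshape(-1,3); print(n,"bench z",np.nanmedian(w[:,2]))
    foot=w[(w[:,2]>.011)&(w[:,2]<.02)]; print(" foot",np.median(foot,0),foot.min(0),foot.max(0),len(foot))
    for lo,hi in((.03,.06),(.07,.08),(.08,.09),(.09,.1),(.1,.106),(.108,.12),(.12,.14)):
        b=w[(w[:,2]>lo)&(w[:,2]<hi)]
        if len(b)>5:
            m=b.mean(0); e,V=np.linalg.eigh(np.cov(b[:,:2].T)); d=V[:,1]; s=(b[:,:2]-m[:2])@d
            print(" ",lo,hi,len(b),m.round(4),"yaw",round(np.degrees(np.arctan2(d[1],d[0]))%180,1),"ext",s.min().round(4),s.max().round(4))
cv2.imwrite("pics/crop.png",np.hstack(a))
```

```text
top bench z -0.0007153685814797472
 foot [ 0.61024276 -0.23275697  0.01384981] [ 0.57790229 -0.28585622  0.01100111] [ 0.66587271 -0.197819    0.01998876] 1293
  0.03 0.06 252 [ 0.6161 -0.2324  0.0501] yaw 86.7 ext -0.0185 0.0186
  0.07 0.08 30 [ 0.6191 -0.2384  0.0763] yaw 25.1 ext -0.0188 0.0182
  0.08 0.09 63 [ 0.6185 -0.2385  0.0852] yaw 23.1 ext -0.0196 0.0179
  0.09 0.1 71 [ 0.6197 -0.2379  0.0949] yaw 22.6 ext -0.0187 0.0212
  0.1 0.106 141 [ 0.6219 -0.2414  0.1038] yaw 23.5 ext -0.0232 0.0248
  0.108 0.12 111 [ 0.6222 -0.2401  0.1139] yaw 20.9 ext -0.0297 0.0333
  0.12 0.14 180 [ 0.6216 -0.2421  0.1255] yaw 22.0 ext -0.0351 0.0355
side bench z 0.0005478694008231866
 foot [ 0.61442213 -0.25226935  0.01477652] [ 0.56685094 -0.29090162  0.01102171] [ 0.7762565  -0.10170982  0.01996359] 1365
  0.03 0.06 200 [ 0.6206 -0.2528  0.0482] yaw 150.2 ext -0.0129 0.0276
  0.07 0.08 25 [ 0.6217 -0.2506  0.0762] yaw 7.3 ext -0.011 0.0164
  0.08 0.09 62 [ 0.6211 -0.2504  0.0849] yaw 15.9 ext -0.0224 0.0163
  0.09 0.1 56 [ 0.6242 -0.2501  0.0948] yaw 22.9 ext -0.0246 0.0189
  0.1 0.106 87 [ 0.6248 -0.2465  0.1038] yaw 23.4 ext -0.0226 0.026
  0.108 0.12 111 [ 0.6288 -0.2451  0.1136] yaw 25.0 ext -0.0261 0.036
  0.12 0.14 138 [ 0.6236 -0.2456  0.1266] yaw 22.8 ext -0.0358 0.0362
```

View pics/crop.png

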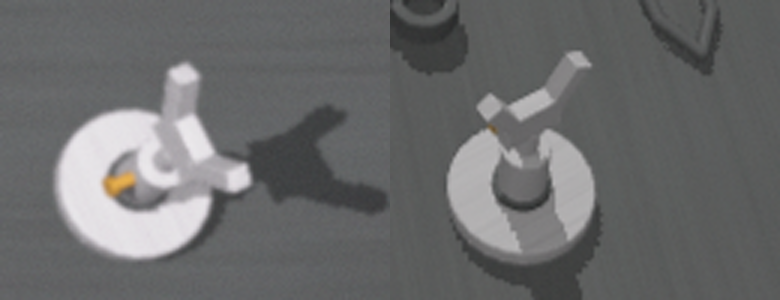

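The crop confirms the steel V-fork: the web at crop (185,140) carries two prongs, with no balls or disc. The two views give its opposite faces 12 mm apart. The web centre is about (0.621, -0.2445), its top is at z≈0.105, and its yaw is about 23°, all in agreement with the description. I'm moving over it now.

>>> servo_tool(series="-1 -0.0275 -0.028 0 0 0 -1.5;-1 -0.055 -0.056 0 0 0 -3;-1 -0.0825 -0.084 0 0 0 -4.5;-1 -0.11 -0.112 0 0 0 -6;-1 -0.1375 -0.14 0 0 0 -7.5;-1 -0.165 -0.168 0 0 0 -9;-1 -0.1925 -0.196 0 0 0 -10.5;-1 -0.22 -0.224 0 0 0 -12;-1 -0.2475 -0.252 0 0 0 -13.5;-1 -0.275 -0.28 0 0 0 -15;-1 -0.3025 -0.308 0 0 0 -16.5;-1 -0.33 -0.336 0 0 0 -18")

```text
time_s: 1.1
eef_pos: [0.3755, 0.1572, 0.2199]
eef_rot: [0.0, -0.045, 0.999, 0.0]
wrist_force: [1.0, -0.1, 0.0]
opening: 1.002
grasp_force: 0.0
```

>>> servo_tool(series="-1 -0.0174 -0.0353 0 0 0 -1.5;-1 -0.0348 -0.0705 0 0 0 -3;-1 -0.0523 -0.1058 0 0 0 -4.5;-1 -0.0697 -0.141 0 0 0 -6;-1 -0.0872 -0.1763 0 0 0 -7.5;-1 -0.1046 -0.2115 0 0 0 -9;-1 -0.122 -0.2468 0 0 0 -10.5;-1 -0.1395 -0.282 0 0 0 -12;-1 -0.1569 -0.3173 0 0 0 -13.5;-1 -0.1743 -0.3526 0 0 0 -15;-1 -0.1918 -0.3878 0 0 0 -16.5;-1 -0.2092 -0.4231 0 0 0 -18")

```text
time_s: 2.1
eef_pos: [0.6213, -0.2456, 0.2192]
eef_rot: [-0.0, -0.2, 0.98, 0.0]
wrist_force: [0.1, 0.3, -0.1]
opening: 0.999
grasp_force: 0.0
```

>>> servo_tool(series="-1 0 0 0 0 0 0;-1 0 0 0 0 0 0;-1 0 0 0 0 0 0")

```text
time_s: 2.35
eef_pos: [0.6203, -0.2436, 0.2189]
eef_rot: [-0.001, -0.2, 0.98, 0.001]
wrist_force: [-0.3, -0.1, -0.5]
opening: 0.997
grasp_force: 0.0
```

>>> servo_tool(series="-1 0 0 0.02 0 0 0;-1 0 0 0.04 0 0 0;-1 0 0 0.06 0 0 0;-1 0 0 0.08 0 0 0;-1 0 0 0.095 0 0 0;-1 0 0 0.11 0 0 0;-1 0 0 0.12 0 0 0;-1 0 0 0.12 0 0 0;-1 0 0 0.12 0 0 0")

```text
time_s: 3.1
eef_pos: [0.6206, -0.243, 0.1002]
eef_rot: [-0.0, -0.2, 0.98, 0.0]
wrist_force: [-0.4, -0.7, 0.5]
opening: 1.002
grasp_force: 0.0
```

Run:
```python
from h import *
a=[]
for n,(r0,r1,k0,k1) in {"top":(150,270,440,580),"side":(280,420,320,475)}.items():
    c=shot(n); a.append(cv2.resize(np.ascontiguousarray(c["img"][r0:r1,k0:k1,::-1]),(390,390),interpolation=cv2.INTER_CUBIC))
cv2.imwrite("pics/down.png",np.hstack(a)); o=ctrl.get_obs(); print(o["eef_pos"],o["wrist_force"])
```

```text
[ 0.62157877 -0.24391353  0.10155935] [0.97430857 0.74223469 0.3826804 ]
```

View pics/down.png

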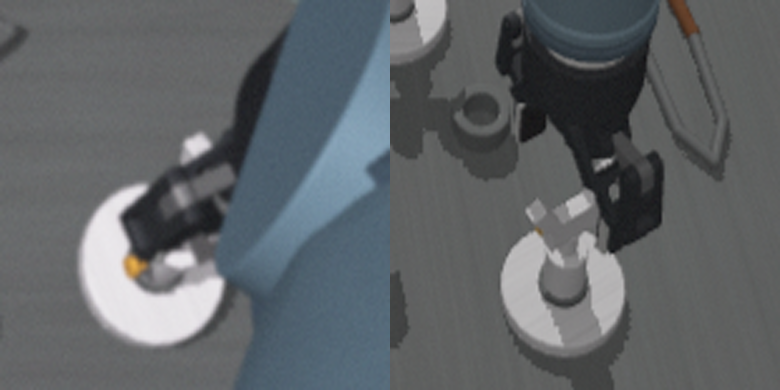

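The side crop shows the fork at about (565,225) and the fingers at about (525,115) and (630,210). The fork may sit off-centre between them, so I'll check with depth.

Run:
```python
from h import *
c=shot("side"); W=pts(c); R=W[280:420,320:475]; I=c["img"][280:420,320:475].astype(int)
o=ctrl.get_obs(); p=o["eef_pos"]; print(p,o["time_s"])
dark=(I.max(-1)<45)
a=np.radians(23); ux=np.array([np.cos(a),np.sin(a)]); uy=np.array([-np.sin(a),np.cos(a)])
for lo,hi in((.06,.07),(.07,.08),(.08,.09),(.09,.1),(.1,.11),(.11,.12),(.12,.135),(.135,.15)):
    for nm,m in(("dark",dark),("light",I.min(-1)>90)):
        b=R[(R[...,2]>lo)&(R[...,2]<hi)&m]
        if len(b)<4: continue
        d=b[:,:2]-p[:2]; s=d@ux; t=d@uy
        for g,k in(("near",t<-.02),("mid",abs(t)<=.02),("far",t>.02)):
            if k.sum()>3: print(lo,nm,g,k.sum(),"x",np.percentile(s[k],[3,50,97]).round(3),"y",np.percentile(t[k],[3,50,97]).round(3))
f=240/np.tan(np.radians(c["fovy"])/2); E=np.array(c["extrinsics"])
for q in([*p[:2],.092],[*(p[:2]+.04*uy),.075],[*(p[:2]-.04*uy),.075]):
    v=E[:3,:3].T@(np.array(q)-E[:3,3]); print("crop px",390+(v[0]/v[2]*f+c["cx"]-320)*390/155,(v[1]/v[2]*f+c["cy"]-280)*390/140)
```

```text
[ 0.62168103 -0.24413039  0.1016774 ] 3.25
0.06 light mid 61 x [-0.012 -0.002  0.013] y [-0.015 -0.007  0.001]
0.07 light mid 26 x [-0.017 -0.002  0.017] y [-0.009 -0.007 -0.   ]
0.08 light mid 63 x [-0.018 -0.003  0.017] y [-0.008 -0.007  0.003]
0.09 light mid 54 x [-0.018  0.001  0.018] y [-0.008 -0.007 -0.004]
0.1 light mid 143 x [-0.021  0.001  0.017] y [-0.007 -0.004  0.004]
0.11 light mid 34 x [-0.029 -0.019  0.016] y [-0.008 -0.006  0.001]
0.12 dark far 26 x [-0.009 -0.     0.009] y [0.043 0.045 0.046]
0.12 light near 9 x [-0.011 -0.01  -0.006] y [-0.048 -0.047 -0.043]
0.12 light mid 80 x [-0.034 -0.027  0.031] y [-0.007  0.     0.005]
0.135 dark near 21 x [-0.007 -0.005  0.001] y [-0.055 -0.054 -0.05 ]
0.135 dark far 49 x [-0.01  -0.001  0.009] y [0.042 0.044 0.045]
0.135 light near 18 x [-0.012 -0.01  -0.008] y [-0.049 -0.047 -0.044]
0.135 light far 5 x [-0.012 -0.011 -0.01 ] y [0.049 0.049 0.05 ]
crop px 566.9158417796759 218.38169527111327
crop px 532.2478800247748 186.5359149433215
crop px 599.7610372239508 281.687527275876
```

Run:
```python
from h import *
c=shot("side"); R=pts(c)[280:420,320:475]; p=ctrl.get_obs()["eef_pos"]
a=np.radians(23); uy=np.array([-np.sin(a),np.cos(a)]); ux=np.array([np.cos(a),np.sin(a)])
d=R[...,:2]-p[:2]; t=d@uy; s=d@ux
for lo,hi in((-.07,-.035),(.035,.07)):
    k=(t>lo)&(t<hi)&(abs(s)<.016)&(R[...,2]>.03); z=R[...,2][k]
    print(lo,k.sum(),np.percentile(z,[0,2,10,50,100]).round(3))
    print(np.histogram(z,np.arange(.03,.2,.01)))
```

```text
-0.07 1163 [0.127 0.137 0.172 0.225 0.346]
(array([ 0,  0,  0,  0,  0,  0,  0,  0,  0,  2, 30, 29, 34, 14, 58, 94]), array([0.03, 0.04, 0.05, 0.06, 0.07, 0.08, 0.09, 0.1 , 0.11, 0.12, 0.13,
       0.14, 0.15, 0.16, 0.17, 0.18, 0.19]))
0.035 371 [0.125 0.129 0.136 0.179 0.232]
(array([ 0,  0,  0,  0,  0,  0,  0,  0,  0, 12, 43, 42, 30, 17, 50, 40]), array([0.03, 0.04, 0.05, 0.06, 0.07, 0.08, 0.09, 0.1 , 0.11, 0.12, 0.13,
       0.14, 0.15, 0.16, 0.17, 0.18, 0.19]))
```

Run:
```python
from h import *
W=pts(pickle.load(open("side.pkl","rb")))[0:80,70:140].reshape(-1,3)
k=(abs(W[:,0]-.1285)<.08)&(abs(W[:,1]-.56)<.08)&(W[:,2]>.05)
z=W[k]; print("start: low",np.sort(z[:,2])[:15].round(3), z.min(0),z.max(0))
a=np.radians(77.06);uy=np.array([np.cos(a),np.sin(a)])
for n in("side","top"):
    R=pts(shot(n)).reshape(-1,3); o=ctrl.get_obs(); p=o["eef_pos"]; b=np.radians(113); y=np.array([np.cos(b),np.sin(b)]); x=np.array([y[1],-y[0]])
    d=R[:,:2]-p[:2]; t=d@y;s=d@x
    for g,k in(("near",(t<-.035)&(t>-.065)),("mid",abs(t)<.03),("far",(t>.035)&(t<.065))):
        k=k&(abs(s)<.045)&(R[:,2]>.025); print(n,g,k.sum(),np.histogram(R[k,2],np.arange(.03,.26,.01))[0])
print(p,o["q"].round(4),o["time_s"])
```

```text
start: low [0.242 0.243 0.243 0.243 0.243 0.243 0.244 0.244 0.244 0.244 0.244 0.244
 0.245 0.245 0.245] [0.09243334 0.48289898 0.24225711] [0.16562157 0.62873196 0.40410714]
side near 2495 [  0   0   0   0   0   0   0   0   0   2  28  36  27  11  62  54  62  16
  38 185  73  31]
side mid 4553 [ 49  57  92  60  26  62  53 147  33  69  12   0   0   0   0  21  35  47
  74  25   5  69]
side far 1240 [ 0  0  0  0  0  0  0  0  0 14 37 46 28 16 44 20 25 14 30 34 15  0]
top near 0 [0 0 0 0 0 0 0 0 0 0 0 0 0 0 0 0 0 0 0 0 0 0]
top mid 1228 [24 51 54 15  5 27 26 37  6 50  1  0  0  0  0  0  0 14 11  0  0 10]
top far 3017 [  0   0   0   0   0   0   0   0   0   3   6   7   2   4  20  35  80   4
  19 201  51  41]
[ 0.62138572 -0.24419835  0.10112343] [-0.5518  0.4966  1.4477  0.      1.1956 -2.5252] 3.4
```

The depth shows the real open fingertips about 24 mm above the reported TCP. It was the same at the start pose (0.242 against 0.219). The text implies about 12 mm below. So the tool really sits about 35 mm higher than the reported z, while xy is centred. I'll go by vision: the web needs reported z≈0.064, approached in steps while I watch the force.

>>> servo_tool(series="-1 0 0 0.005 0 0 0;-1 0 0 0.01 0 0 0;-1 0 0 0.014 0 0 0;-1 0 0 0.016 0 0 0;-1 0 0 0.016 0 0 0")

```text
time_s: 3.82
eef_pos: [0.6202, -0.2436, 0.0827]
eef_rot: [-0.001, -0.2, 0.98, 0.001]
wrist_force: [0.2, -0.4, 0.5]
opening: 1.003
grasp_force: 0.0
```

>>> servo_tool(series="-1 0 0 0.003 0 0 0;-1 0 0 0.006 0 0 0;-1 0 0 0.006 0 0 0")

```text
time_s: 4.07
eef_pos: [0.6205, -0.2437, 0.0772]
eef_rot: [-0.0, -0.2, 0.98, 0.0]
wrist_force: [-0.2, 0.2, 0.2]
opening: 1.001
grasp_force: 0.0
```

There is no contact where the text's geometry would already touch the prongs, which agrees with the vision. Going on down.

>>> servo_tool(series="-1 0 0 0.004 0 0 0;-1 0 0 0.008 0 0 0;-1 0 0 0.012 0 0 0;-1 0 0 0.014 0 0 0;-1 0 0 0.014 0 0 0")

```text
time_s: 4.48
eef_pos: [0.6203, -0.2436, 0.063]
eef_rot: [-0.001, -0.2, 0.98, 0.0]
wrist_force: [-0.4, -0.3, -0.6]
opening: 0.998
grasp_force: 0.0
```

Run:
```python
from h import *
a=[]
b=np.radians(113); y=np.array([np.cos(b),np.sin(b)]); x=np.array([y[1],-y[0]])
for n,(r0,r1,k0,k1) in {"side":(280,420,320,475)}.items():
    c=shot(n); a.append(cv2.resize(np.ascontiguousarray(c["img"][r0:r1,k0:k1,::-1]),(500,450),interpolation=cv2.INTER_CUBIC))
    R=pts(c).reshape(-1,3); o=ctrl.get_obs(); p=o["eef_pos"]; d=R[:,:2]-p[:2]; t=d@y;s=d@x
    for g,k in(("near",(t<-.035)&(t>-.065)),("mid",abs(t)<.03),("far",(t>.035)&(t<.065))):
        k=k&(abs(s)<.025)&(R[:,2]>.025); print(n,g,np.histogram(R[k,2],np.arange(.03,.2,.01))[0])
cv2.imwrite("pics/down2.png",np.hstack(a)); print(p,o["wrist_force"])
```

```text
side near [  0   0   0   0   0   2  19  32  27  12  48  44  72  11  27 136]
side mid [51 52 95 55 28 50 33 86 27 17  4 12 27 37 66 29]
side far [ 0  0  0  0  0  8 38 34 30 13 35 26 19 17 21 31]
[ 0.62055886 -0.24374242  0.06344937] [ 0.59223678  0.42343381 -0.1732442 ]
```

View pics/down2.png

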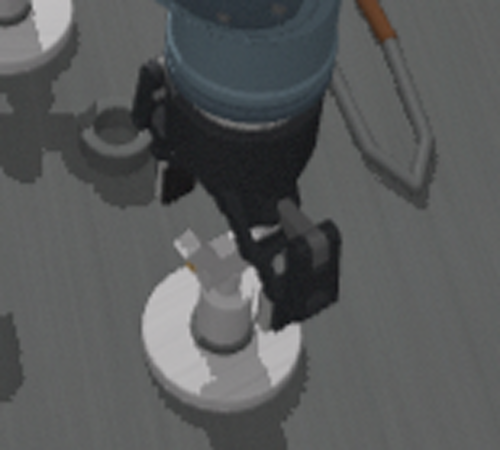

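The fingers now straddle the web (crop (225,260)), with the open tips at z≈0.086. Closing.

>>> servo_tool(series="1 0 0 0 0 0 0;1 0 0 0 0 0 0;1 0 0 0 0 0 0;1 0 0 0 0 0 0;1 0 0 0 0 0 0;1 0 0 0 0 0 0;1 0 0 0 0 0 0;1 0 0 0 0 0 0;1 0 0 0 0 0 0;1 0 0 0 0 0 0;1 0 0 0 0 0 0;1 0 0 0 0 0 0")

```text
time_s: 5.53
eef_pos: [0.6219, -0.2462, 0.0648]
eef_rot: [0.001, -0.199, 0.98, -0.002]
wrist_force: [2.7, -6.7, -1.5]
opening: 0.13
grasp_force: 62.1
```

Gripped: opening ≈ 11–12 mm, 62 N. A small lift first to check the slope of the force.

>>> servo_tool(series="1 0 0 -0.001 0 0 0;1 0 0 -0.002 0 0 0;1 0 0 -0.003 0 0 0;1 0 0 -0.004 0 0 0;1 0 0 -0.004 0 0 0")

```text
time_s: 5.95
eef_pos: [0.6219, -0.2462, 0.0685]
eef_rot: [0.001, -0.199, 0.98, -0.002]
wrist_force: [5.0, -7.4, -4.3]
opening: 0.128
grasp_force: 61.7
```

>>> servo_tool(series="1 0 0 -0.002 0 0 0;1 0 0 -0.004 0 0 0;1 0 0 -0.006 0 0 0;1 0 0 -0.007 0 0 0;1 0 0 -0.007 0 0 0;1 0 0 -0.007 0 0 0")

```text
time_s: 6.45
eef_pos: [0.6219, -0.2462, 0.0744]
eef_rot: [0.001, -0.199, 0.98, -0.002]
wrist_force: [7.4, -8.1, -9.2]
opening: 0.128
grasp_force: 60.9
```

Run:
```python
from h import *
W0=pts(pickle.load(open("side.pkl","rb"))); c=shot("side"); W=pts(c); o=ctrl.get_obs()
for n,w in(("before",W0),("now",W)):
    w=w[320:420,345:475].reshape(-1,3); 
    s=(w[:,:2]-[.621,-.2445])@[.9205,.3907]; t=(w[:,:2]-[.621,-.2445])@[-.3907,.9205]
    for lo,hi in((-.042,-.024),(.024,.042)):
        k=(s>lo)&(s<hi)&(abs(t)<.012)&(w[:,2]>.09)&(w[:,2]<.15); z=w[k,2]
        if k.sum()>5: print(n,lo,k.sum(),np.percentile(z,[50,90,95,100]).round(4))
print(o["eef_pos"],o["wrist_force"],o["time_s"])
cv2.imwrite("pics/lift.png",cv2.resize(np.ascontiguousarray(c["img"][280:420,320:475,::-1]),(500,450),interpolation=cv2.INTER_CUBIC))
```

```text
before -0.042 63 [0.1271 0.1309 0.1316 0.1331]
before 0.024 74 [0.1254 0.1297 0.1303 0.1313]
now -0.042 59 [0.1364 0.1399 0.1403 0.1425]
[ 0.62188419 -0.24620104  0.07437557] [ 7.52681298 -8.3572715  -9.38569294] 6.5
```

View pics/lift.png

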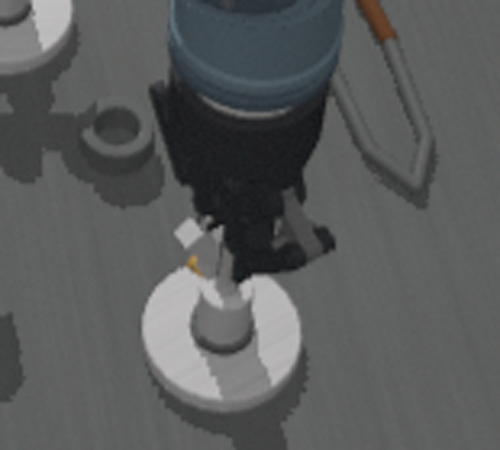

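The head is about 9 mm up at about 9.4 N. The prong tip at crop (188,235) has risen with it. Holding 1 s, then going home.

>>> servo_tool(series="1 0 0 0 0 0 0;1 0 0 0 0 0 0;1 0 0 0 0 0 0;1 0 0 0 0 0 0;1 0 0 0 0 0 0;1 0 0 0 0 0 0;1 0 0 0 0 0 0;1 0 0 0 0 0 0;1 0 0 0 0 0 0;1 0 0 0 0 0 0;1 0 0 0 0 0 0;1 0 0 0 0 0 0")

```text
time_s: 7.5
eef_pos: [0.6219, -0.2462, 0.0744]
eef_rot: [0.001, -0.199, 0.98, -0.002]
wrist_force: [7.9, -8.9, -8.8]
opening: 0.135
grasp_force: 60.9
```

>>> servo_tool(series="1 0 0 0.0015 0 0 0;1 0 0 0.003 0 0 0;1 0 0 0.0045 0 0 0;1 0 0 0.006 0 0 0;1 0 0 0.0075 0 0 0;1 0 0 0.009 0 0 0;1 0 0 0.01 0 0 0;1 0 0 0.0105 0 0 0;1 0 0 0.0105 0 0 0")

```text
time_s: 8.25
eef_pos: [0.622, -0.2462, 0.0651]
eef_rot: [0.001, -0.199, 0.98, -0.002]
wrist_force: [3.5, -6.0, -2.7]
opening: 0.129
grasp_force: 61.8
```

Near home, so opening, then rising straight up.

>>> servo_tool(series="-1 0 0 0 0 0 0;-1 0 0 0 0 0 0;-1 0 0 0 0 0 0;-1 0 0 0 0 0 0;-1 0 0 0 0 0 0;-1 0 0 0 0 0 0;-1 0 0 0 0 0 0;-1 0 0 0 0 0 0;-1 0 0 0 0 0 0;-1 0 0 0 0 0 0")

```text
time_s: 9.08
eef_pos: [0.6208, -0.2439, 0.0645]
eef_rot: [-0.0, -0.2, 0.98, -0.0]
wrist_force: [-0.3, -0.3, 0.4]
opening: 1.0
grasp_force: 0.0
```

>>> servo_tool(series="-1 0 0 -0.01 0 0 0;-1 0 0 -0.025 0 0 0;-1 0 0 -0.045 0 0 0;-1 0 0 -0.065 0 0 0;-1 0 0 -0.085 0 0 0;-1 0 0 -0.105 0 0 0;-1 0 0 -0.125 0 0 0;-1 0 0 -0.14 0 0 0;-1 0 0 -0.14 0 0 0;-1 0 0 -0.14 0 0 0;-1 0 0 -0.14 0 0 0")

```text
time_s: 10.0
eef_pos: [0.6205, -0.2437, 0.2042]
eef_rot: [-0.0, -0.2, 0.98, 0.0]
wrist_force: [-0.2, -0.0, -1.1]
opening: 0.996
grasp_force: 0.0
```

Run:
```python
from h import *
W0=pts(pickle.load(open("side.pkl","rb"))); c=shot("side"); W=pts(c); o=ctrl.get_obs()
for n,w in(("before",W0),("now",W)):
    w=w[320:420,345:475].reshape(-1,3)
    s=(w[:,:2]-[.621,-.2445])@[.9205,.3907]; t=(w[:,:2]-[.621,-.2445])@[-.3907,.9205]
    for lo,hi in((-.042,-.024),(.024,.042)):
        k=(s>lo)&(s<hi)&(abs(t)<.012)&(w[:,2]>.09)&(w[:,2]<.15); z=w[k,2]
        if k.sum()>5: print(n,lo,k.sum(),np.percentile(z,[50,90,95,100]).round(4))
print(o["eef_pos"],o["wrist_force"],o["opening"],o["time_s"])
```

```text
before -0.042 63 [0.1271 0.1309 0.1316 0.1331]
before 0.024 74 [0.1254 0.1297 0.1303 0.1313]
now -0.042 62 [0.1266 0.1305 0.1308 0.1318]
now 0.024 73 [0.1264 0.1306 0.1315 0.1331]
[ 0.62016419 -0.24352489  0.20337608] [-0.41524074 -0.47031608 -0.30026514] 1.0011370006949638 10.05
```

The head is home and the arm is clear.

```bash
python3 -c "
from bench import ctrl
print(ctrl.hand_in())"
```

```text
the job is handed in; nothing more can be done
None
```

I pulled the fork head up about 9 mm at about 9 N and held it there for just over a second; depth then showed it back home, I released it, and I handed the job in at about 10 s (no verdict was returned).

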